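Lay the grill brush in the free bay of the sloped tool rest

TASK

Pick up the grill brush from the shelf and lay it gently, neither dropped nor pressed down hard, in whichever bay of the sloped three-bay tool rest is empty, bristles down and flat on the slope with its head uphill. The tongs and the turner already lie in the other two bays: leave them, the glass ramekin and the spice caddy where they are.

Things in the scene. Friction and masses are not known exactly. Their poses are not given: they have to be found in the camera images.
- brush: Grill brush 190 mm long, bristles down. Origin mid-length on the plane it lies on; x to the head, z up. Head x 40 to 95 mm, 62 wide, 40 high (wood block over steel bristles). Round wooden handle 22 mm thick, axis sloping from 36 mm high at x 43 to 11 mm at x -84 (28 at x 0); bristles and handle end both stand on z = 0. 0.22 kg, balance near x 25 mm; grasp across y near x 0 to 15.
- brush_head (a point): Centre of the top of the brush's head, 67.5 mm ahead of its origin in x and 40 mm up.
- rest: Fixed black plastic tray 230 mm long, 306 wide, sloping up at 24 degrees, low edge to the robot at yaw 0. Origin on the shelf under its middle, x (level) to the high edge, y across, z up. Three bays 100 mm apart, 94 clear, between metal dividers 14 mm high; a 19 mm lip at the low edge, 109 mm downhill of the bay centres. The high edge is open.
- bay0 (a point): Floor centre of the bay at the rest's +y side, 70 mm above the shelf. x points uphill along the slope, y across the bay, z square to its floor (24 degrees from vertical). One of the three bays is empty; which one changes from start to start.
- bay1 (a point): The same for the middle bay.
- bay2 (a point): The same for the bay at the rest's -y side.
- tongs: Chrome tongs, 200 mm long, up to 52 mm wide and 26 mm high, lying in one of the bays. Origin at the middle of their length, on the bay floor, within 10 mm of that bay's centre line; x uphill, z square to the floor.
- turner: Steel grill turner (flat spatula) with wooden handle, 200 mm long, 76 mm wide blade uphill, 16 mm high, lying in another of the bays. Origin and axes as for the tongs.
- ramekin: Clear glass ramekin, 84 mm across and 45 mm high, standing on the shelf. Origin under its middle.
- caddy: Turntable spice caddy, 190 mm across, with four ceramic pots, 145 mm high in all. Origin under its middle.

How it is judged (in metres and radians):
At the end, for the whole second after the job is handed in: The brush lies at rest in the bay holding neither tongs nor turner: bristles down, flat on the slope (within 10 mm, 0.12 rad), head uphill, its origin within 20 mm of the bay's centre line and 40 mm of its centre lengthwise, its length within 0.25 rad of the bay's (((x of brush in the frame of bay0 between -0.04 and 0.04 m and y of brush in the frame of bay0 between -0.02 and 0.02 m and z of brush in the frame of bay0 between -0.01 and 0.01 m and angle between the z axis of brush and the z axis of bay0, either way round below 0.12 rad and angle between the x axis of brush and the x axis of bay0, either way round below 0.25 rad and x of brush_head in the frame of bay0 above 0.02 m and distance between each of tongs, turner and bay0 above 0.07 m) or (x of brush in the frame of bay1 between -0.04 and 0.04 m and y of brush in the frame of bay1 between -0.02 and 0.02 m and z of brush in the frame of bay1 between -0.01 and 0.01 m and angle between the z axis of brush and the z axis of bay1, either way round below 0.12 rad and angle between the x axis of brush and the x axis of bay1, either way round below 0.25 rad and x of brush_head in the frame of bay1 above 0.02 m and distance between each of tongs, turner and bay1 above 0.07 m) or (x of brush in the frame of bay2 between -0.04 and 0.04 m and y of brush in the frame of bay2 between -0.02 and 0.02 m and z of brush in the frame of bay2 between -0.01 and 0.01 m and angle between the z axis of brush and the z axis of bay2, either way round below 0.12 rad and angle between the x axis of brush and the x axis of bay2, either way round below 0.25 rad and x of brush_head in the frame of bay2 above 0.02 m and distance between each of tongs, turner and bay2 above 0.07 m)) and angle between brush's own z axis and vertical below 0.8 rad and linear speed of brush below 0.02 m/s and angular speed of brush below 0.2 rad/s); the robot touches nothing.
It fails at once if the brush is pressed onto the rest with more than 40 N (contact force between brush and rest above 40 N).
It fails at once if the brush is dropped: faster than 0.5 m/s while no finger touches it (a free fall of about 13 mm) (linear speed of brush above 0.5 m/s and contact force between brush and the fingers below 0.05 N).
It fails at once if the tongs or the turner are moved by more than 20 mm (distance of any of tongs, turner from where it was at the start of the episode above 0.02 m).
It fails at once if the ramekin or the caddy is moved by more than 20 mm (distance of any of ramekin, caddy from where it was at the start of the episode above 0.02 m).
It also fails if it takes over 45 s, if anything falls off the work surface, if the arm or the gripper's body presses on something with over 40 N, if the wrist force passes 120 N, or if a joint passes its speed limit or range.

ROBOT

A 6-joint arm with a two-finger parallel gripper is mounted at the origin on the work surface. World frame = base frame: x ahead of the robot, y to its left, z up, the work surface at z = 0. Lengths are in m, angles in degrees, forces in N, time in s.
With the tool pointing down it reaches from about 0.375 to 0.75 m from the base axis. Payload 9 kg.
Tool frame: the origin (TCP) lies where the fingers leave the gripper's body, on its centre line; the fingertips stand 73 mm ahead of it and the grasp point (between the pads) lies 54 mm ahead of it (robot.tip_reach is the distance from the TCP to the fingertips, in m); z points along the fingers, y is the direction in which the jaws open and shut (so a half turn about z gives the same grasp; the last joint's range is limited). The gripper opens to 85 mm and grips with 20 to 120 N. Pads are 22 mm wide; open, the fingers measure 114 mm over their backs; the gripper's body (76 mm by 85 mm) begins 54 mm behind the grasp point. The pads swing forward as they close: fully open they stand 13 mm farther back than shut.
Start: joints at [63.845, 5.964, 5.575, 89.605, 0, 77.527], TCP at [0.142, 0.583, 0.304] pointing down, gripper open.
Joint ranges: [-171.21, 171.21], [-48.23, 106.86], [-62.78, 66.21], [-105.2, 120.99], [-86.42, 89.51], [-180, 180]. Speed limits (degrees/s): [127.2, 127.2, 147.25, 180, 180, 180].

INTERFACE

Orientations are given as [roll, pitch, yaw] about the fixed x, y, z axes, in that order (R = Rz(yaw) Ry(pitch) Rx(roll)).
In Python, from plant import robot gives the robot as it stands. Calls block until the motion is done:
- robot.move_pose(position, orientation): joint-space move of the TCP to a pose.
- robot.line_to(position, vel=0.15, rotation=None, guard=None): straight line of the TCP; rotation=None keeps the orientation; vel is the mean speed in m/s. With guard (N) it stops when the force on the tool has changed by that much, and returns True; else False.
- robot.goto_joints(angles): joint-space move.
- robot.set_gripper(opening): finger opening in m; the grip force is fixed at half the most; returns when the fingers have stopped.
- robot.pause(seconds).
- robot.ik(position, orientation): joint angles nearest the present ones, or None.
- robot.observe(): the state.
- robot.grab_frame(name): name is "scene" or "top" or "wrist"; returns the picture (384x512x3 uint8, blue, green, red); there is no depth.
- robot.get_calibration(name): a dict with "vertical_fov" (degrees; the focal length in pixels is half the picture's height over the tangent of half this angle, whatever the lens; pixels are square), "cx", "cy" (the principal point, pixels), "rvec" (rotation vector, rad) and "tvec" (3), from world to camera coordinates, as OpenCV has them. Camera axes: x right, y down, z forward; pixel columns grow to the right and rows downward; lengths in m; the calibration is good to about 2 mm. A picture is of the moment at which its call begins: read the wrist's pose just before it. get_calibration takes no time and is no camera call; for the wrist camera it gives the pose at the moment of the call.
A pose or a line that the arm cannot do raises robot.IKError and nothing moves.
- robot.job_done(): hands the job in, once; it reports no verdict.
The state is a dict: "time": time; "q": joint angles; "qvel": joint speeds; "joint_torque": joint torques, N m; "tool_pos": TCP position; "tcp_rot": TCP orientation; "ft_force": force on the tool from outside, world axes, zero at the start; "torque": the same for the moment, N m; "gripper_width": finger opening in m.
Only numpy, scipy, OpenCV 4.12 (cv2) and the standard library are available. Lean on these libraries where they do the work, as an engineer would, in place of code of your own. Each camera call takes 0.05 s, during which the arm holds its last target. There are 200 camera calls.

## Working session

There is one attempt and no reset: what is moved stays moved. The work goes in short steps, each a Python script; the robot and the scene stay as the last script left them, time stands still between calls to the robot, and variables do not carry over. Pictures are saved under pics/ and viewed, about 8 in all and at most 12, crops included, and the job is handed in when it is done.

```bash
ls; mkdir -p pics; python3 - <<'E'
from plant import robot
import cv2
for n in("scene","top"):
    cv2.imwrite(f"pics/{n}1.png",robot.grab_frame(n)); c=robot.get_calibration(n); print(n,c)
print(robot.observe())
E
```

```text
pics
scene {'vertical_fov': 56.02485974341537, 'cx': 261.77592569061045, 'cy': 193.72636039428082, 'rvec': array([ 1.2206397 ,  2.32255193, -0.94792464]), 'tvec': array([ 0.31875943, -0.32627793,  1.57886572])}
top {'vertical_fov': 53.71169842027448, 'cx': 253.98020121951026, 'cy': 194.23979575762613, 'rvec': array([ 2.17979229, -2.16170019,  0.12029889]), 'tvec': array([0.03482819, 0.61427027, 1.21498619])}
{'time': 0.1, 'q': array([6.38464147e+01, 5.99344496e+00, 5.53224070e+00, 8.96034913e+01,
       1.02087301e-03, 7.75266642e+01]), 'qvel': array([-0.05362065, -0.02774347,  0.19308077, -0.09723753, -0.06550399,
       -0.07574   ]), 'joint_torque': array([ 7.92503793e-03, -5.58208036e+01,  5.04720032e+01,  1.30827582e-02,
       -1.84544951e-04, -2.86504883e-05]), 'tool_pos': array([0.1417981 , 0.58279638, 0.3032249 ]), 'tcp_rot': array([-1.79937052e+02, -1.49700491e-02,  1.66319742e+02]), 'ft_force': array([ 0.58949483, -0.02063764, -0.04458341]), 'torque': array([-0.0246741 ,  0.02597005,  0.00839662]), 'gripper_width': 0.08548315821649292}
```

View pics/top1.png

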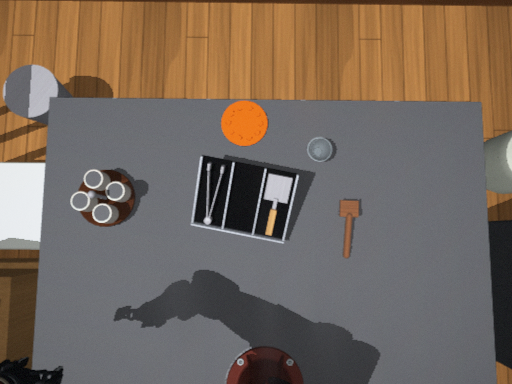

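View pics/scene1.png

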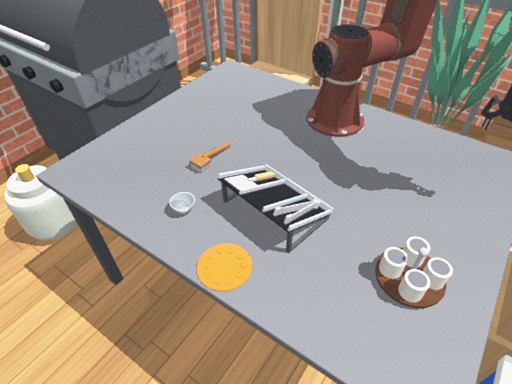

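Top view: the middle bay is empty, with the tongs at about (212,195) and the turner at (277,205). The brush head is at (349,208) and its handle end at (347,256). The ramekin is at (319,149). I'll enlarge the area to measure it.

```bash
python3 - <<'E'
import cv2
i=cv2.imread("pics/top1.png")[135:270,180:375]
cv2.imwrite("pics/crop1.png",cv2.resize(i,None,fx=4,fy=4,interpolation=cv2.INTER_CUBIC))
E
```

```text
(no output)
```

View pics/crop1.png

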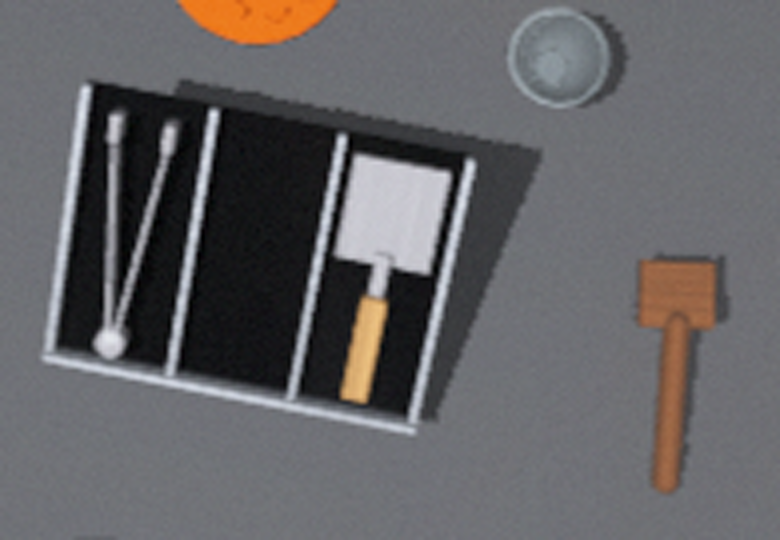

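```bash
cat > h.py <<'E'
import numpy as np, cv2
from scipy.optimize import least_squares
from scipy.spatial.transform import Rotation as Rot
from plant import robot
def proj(c,P):
    f=192/np.tan(np.radians(c["vertical_fov"]/2)); K=np.array([[f,0,c["cx"]],[0,f,c["cy"]],[0,0,1.]])
    return cv2.projectPoints(np.asarray(P,float),c["rvec"],c["tvec"],K,None)[0][:,0]
def yawfit(c,local,pix,x0):
    """planar pose (x,y,yaw) of points with local coords, on z=0"""
    def f(p): return (proj(c,Rot.from_euler('z',p[2]).apply(local)+[p[0],p[1],0])-pix).ravel()
    return least_squares(f,x0)
E
python3 - <<'E'
from h import *
c=robot.get_calibration("top")
un=lambda p:(np.array(p)+.5)/4-.5+[180,135]
a=np.radians(24)
sl=lambda s,y,n:[s*np.cos(a)-n*np.sin(a),y,.07+s*np.sin(a)+n*np.cos(a)]
loc=[sl(.115,y,.014) for y in(.15,.05,-.05,-.15)]+[sl(-.109,y,.014) for y in(.15,.05,-.05,-.15)]
px=un([(86,86),(214,112),(343,137),(472,162),(50,352),(172,373),(292,397),(413,420)])
r=yawfit(c,loc,px,[.5,0,0]);print("rest",r.x,np.degrees(r.x[2]),r.fun.reshape(-1,2).round(1).tolist())
loc=[[.095,.031,.04],[.095,-.031,.04],[.04,-.031,.04],[.04,.031,.04],[-.093,0,.012]]
px=un([(638,261),(716,262),(715,329),(638,327),(665,493)])
r=yawfit(c,loc,px,[.5,-.3,0]);print("brush",r.x,np.degrees(r.x[2]),r.fun.reshape(-1,2).round(1).tolist())
loc=[[0,0,.045]];r=yawfit(c,loc,un([(559,57)]),[.6,-.2,0]);print("ram",r.x)
E
```

```text
rest [ 0.59508108  0.07344047 -0.18285251] -10.476676867664791 [[0.1, -0.2], [0.2, -0.5], [0.1, -0.6], [0.0, -0.7], [-0.1, 0.0], [-0.3, 0.7], [-0.0, 0.6], [0.1, 0.7]]
brush [ 0.50205142 -0.26740899 -0.02952389] -1.6915941634801464 [[0.3, -0.3], [-0.3, 0.2], [-0.2, 0.3], [0.0, 0.1], [0.2, -0.3]]
ram [ 0.76495011 -0.17452413  0.        ]
```

```bash
python3 - <<'E'
from h import *
p,e=tcp(BR,Rb,.15,1); robot.move_pose(p,e); 
c=robot.get_calibration("wrist"); im=robot.grab_frame("wrist")
# overlay predicted brush outline
L=np.array([[.095,.031,.04],[.095,-.031,.04],[.04,-.031,.04],[.04,.031,.04],[-.095,0,.011],[GX,0,.03]])
u=proj(c,BR+Rb.apply(L)); print(u.round(0).tolist())
for a in u: cv2.drawMarker(im,tuple(int(round(k)) for k in a),(0,255,0),0,12,1)
cv2.imwrite("pics/wrist1.png",im); print(robot.observe()["time"])
E
```

```text
[[286.0, 266.0], [223.0, 266.0], [221.0, 214.0], [287.0, 215.0], [255.0, 62.0], [254.0, 183.0]]
3.4083
```

View pics/wrist1.png

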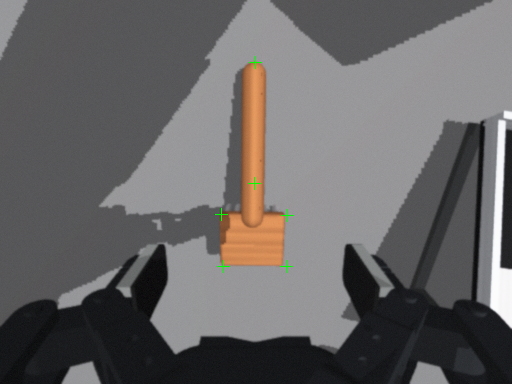

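The wrist view has the brush head at (221–285, 212–265) and the handle up to (254,62). The prediction matches to about 2 px (2 mm), so I'll grasp.

```bash
python3 - <<'E'
from h import *
p,e=tcp(BR,Rb,0,1); print(robot.line_to(p,vel=.12,guard=15)); robot.set_gripper(0.0)
s=robot.observe(); print(s["gripper_width"],s["tool_pos"],s["ft_force"])
p,e=tcp(BR,Rb,.15,1); robot.line_to(p,vel=.1)
robot.line_to(p+[0,0,.1],vel=.2)
robot.pause(.2); s=robot.observe(); print(s["time"],s["gripper_width"],s["ft_force"],s["torque"])
c=robot.get_calibration("wrist"); im=robot.grab_frame("wrist")
L=np.array([[.095,.031,.04],[.095,-.031,.04],[.04,-.031,.04],[.04,.031,.04],[-.095,0,.011],[GX,0,.03]])
for a in proj(c,BR+[0,0,.25]+Rb.apply(L)): cv2.drawMarker(im,tuple(int(round(k)) for k in a),(0,255,0),0,12,1)
cv2.imwrite("pics/wrist2.png",im)
E
```

```text
False
0.020258833315110306 [ 0.51411856 -0.2680345   0.08232632] [-0.86402204 -0.60403192  3.44009375]
7.925 0.020212018315422547 [ 0.0867407  -0.35929587 -1.06113031] [0.01784732 0.06392538 0.02596313]
```

View pics/wrist2.png

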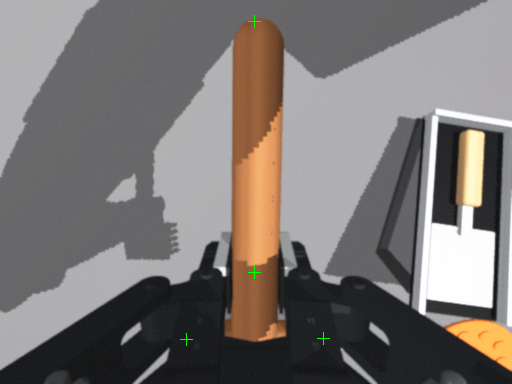

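The brush is held with its tilt unchanged: the handle end is at (258,18) against a predicted (254,21). Next I carry it over and do a guarded placing.

```bash
python3 - <<'E'
from h import *
O=BAY+Rs.apply([-.004,0,0])
p,e=tcp(O,Rs,.15,1); robot.move_pose(p,e)
p,_=tcp(O,Rs,.05,1); robot.line_to(p,vel=.1)
robot.pause(.3); s=robot.observe(); print(s["time"],s["tool_pos"]-p,s["tcp_rot"],s["ft_force"])
for n in("scene","wrist"):
    c=robot.get_calibration(n); im=robot.grab_frame(n)
    L=np.array([[.095,.031,.04],[.095,-.031,.04],[.04,-.031,.04],[.04,.031,.04],[-.095,0,.011]])
    for a in proj(c,O+Rs.apply(L+[0,0,.05])): cv2.drawMarker(im,tuple(int(round(k)) for k in a),(0,255,0),0,6,1)
    if n=="scene": im=cv2.resize(im[110:260,180:360],None,fx=3,fy=3,interpolation=cv2.INTER_CUBIC); A1=im
im=cv2.copyMakeBorder(A1,0,0,0,0,0)
cv2.imwrite("pics/place1.png",im)
E
```

```text
10.7583 [9.32469428e-05 3.53991516e-05 3.93672571e-04] [179.99645265  24.03338571 169.52278377] [ 0.29081131 -0.17637499 -2.08737845]
```

View pics/place1.png

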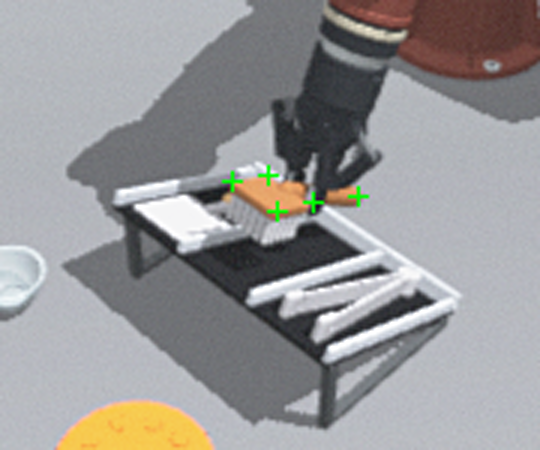

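The brush sits as predicted above the middle bay, with the head corners on their markers around (232–313, 175–210). I'll lower it with a force guard.

```bash
python3 - <<'E'
from h import *
O=BAY+Rs.apply([-.004,0,0]); n=Rs.apply([0,0,1])
robot.line_to(tcp(O,Rs,.012,1)[0],vel=.06)
robot.pause(.2)
hit=robot.line_to(tcp(O,Rs,-.008,1)[0],vel=.012,guard=3)
s=robot.observe(); print(hit,s["time"],"up mm",1e3*(s["tool_pos"]-tcp(O,Rs,0,1)[0])@n,s["ft_force"],s["torque"])
E
```

```text
True 12.825 up mm 0.7548917894251107 [-1.89751262  0.62361433  3.78043382] [0.00476638 0.39302066 0.01812408]
```

```bash
python3 - <<'E'
from h import *
n=Rs.apply([0,0,1])
robot.set_gripper(.042); robot.pause(.3)
s=robot.observe(); print(s["gripper_width"],s["ft_force"])
p=s["tool_pos"]; robot.line_to(p+.1*n,vel=.08); robot.line_to(p+.1*n+[-.08,0,.12],vel=.2)
robot.pause(.5); s=robot.observe(); print(s["time"],s["ft_force"])
O=BAY+Rs.apply([-.004,0,0])
L=np.array([[.095,.031,.04],[.095,-.031,.04],[.04,-.031,.04],[.04,.031,.04],[-.095,0,.011]])
out=[]
for nm in("scene","top"):
    c=robot.get_calibration(nm); im=robot.grab_frame(nm)
    y,x=(120,190) if nm=="scene" else (130,180)
    im=cv2.resize(im[y:y+130,x:x+130],None,fx=3,fy=3,interpolation=cv2.INTER_CUBIC)
    for a in proj(c,O+Rs.apply(L)): cv2.drawMarker(im,tuple(int(round(k)) for k in (a-[x,y])*3+1),(0,255,0),0,10,1)
    out.append(im)
cv2.imwrite("pics/final.png",np.hstack(out))
E
```

```text
0.041896838071644245 [-0.211915   -0.48174444 -0.19896052]
16.2417 [-0.44753648  0.27775818  0.0389394 ]
```

View pics/final.png

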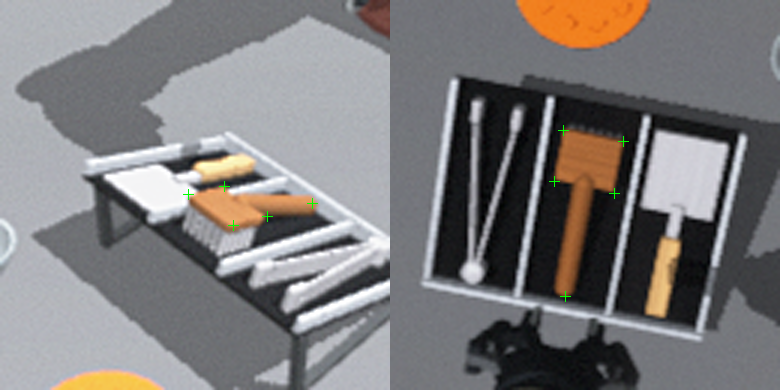

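The final views show the brush in the middle bay, bristles down and head uphill. The head corners and handle end (top crop, about (558,127) to (566,293)) are within about 1–2 px of prediction. The tongs and turner haven't moved, and nothing touches the gripper.

```bash
python3 -c "
from plant import robot
robot.job_done()"
```

```text
the job is handed in; nothing more can be done
```

The grill brush is lying in the empty middle bay, bristles down with its head uphill, and I handed the job in at about 16 s. The interface gives no verdict, so this rests on my own checks.

- **Grasp:** I gripped the handle 12 mm ahead of the brush's origin, and it held without shifting. The wrist view before the grasp agreed with my measured pose to about 2 mm. The gripper then read 20.2 mm on the 22 mm handle.
- **Placing:** I tilted the brush 24° and lowered it with a force guard. It made contact 0.75 mm above the expected height, with about 6 N on the tool. I released it by opening only to 42 mm so the fingers stayed clear of the dividers.
- **Last checks:** The scene and top views showed the brush within a few mm of its planned spot, 4 mm downhill of the bay centre. By eye the tongs and turner had not moved. The gripper was clear, with the force reading near zero.
- **Not checked:** I did not check the ramekin and caddy again at the end, but the arm passed well above the caddy and away from the ramekin. No check failed or disagreed.

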